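Lock the board holder onto its ball mount

TASK

Ready the circuit-board holder for work: raise the red-knobbed locking handle on its blue coupler fully, then set the coupler down over the steel ball of the mount until it sits flat and fully home on the base plate, and press the handle fully down so that it locks under the ball. The ball stands somewhat off the plate's centre, so find it by feel and never press on the mount with more than about 40 N; leave the other things on the bench where they are and let go at the end.

Things in the scene. Friction and masses are not known exactly. Their poses are not given: they have to be found in the camera images.
- mount: Ball mount, fixed: a round dark steel base plate (170 mm across, 14 mm thick, origin under its centre) with a polished 40 mm steel ball, cut flat on top (flat 28 mm wide), on a 14 mm neck. The stud is eccentric: the ball stands 12 mm to one side of the plate's centre, in a direction that differs each time and is not reported (see or feel for it). It does not give when pushed. It bears at most 40 N, the coupler's weight included.
- seat (a point): Centre of the top face of the mount's base plate; z up. The ball's centre is 32 mm and its flat top 46 mm above this height, its axis 12 mm to some side of this point.
- socket (a point): Centre of the flat underside of the loose blue coupler (0.75 to 0.96 kg), on its socket's axis (z). +x points to the handle, -x to the green board, which reaches 105 mm out, 64 mm wide, 50 mm high. Socket: round bore 43 mm wide, 54 mm deep, open below, no lead-in; feet reach 36 mm (x: 72 mm) from the axis. Home = underside flat on the base plate, at any yaw.
- grip (a point): Centre of the black grip post on top of the coupler, on the socket axis, 82 mm above the underside. The post is 30 mm along x and 24 mm along y (grasp it across y) and spans 60 to 102 mm above the underside. Axes as socket.
- hinge (a point): The handle's hinge on the coupler: 36 mm from the socket axis in +x, 48 mm above the underside; the hinge line is the coupler's y. The axes turn with the handle: its x runs along the handle outwards.
- handle_knob (a point): Centre of the red ball knob (20 mm diameter) on the handle's outer end, 60 mm from the hinge. A steel bar 10 mm wide and 10 mm thick runs from it to the hinge. Pinched across the coupler's y, the knob can turn between the fingers. Axes as hinge.
- handle (a joint): Handle angle, rad: 0 = fully down (level, hook under the ball), 1.1 = fully raised (steep, leaning outwards, hook out of the socket). It stays where left. At the knob, raising takes 1 to 3 N (more may tip the coupler), closing 3 to 5 N. Below about 0.4 the hook stands in the socket; it cannot close with the coupler half-way down the ball.
- screwdriver_grip (a point): Handle of a screwdriver, about 150 mm long, lying on the bench: a bystander.
- jar: Small amber jar, 34 mm wide, 50 mm high, origin under its centre: a bystander.
- meter: Orange multimeter, 130 x 75 x 38 mm, lying flat: a bystander.
- spare_board: Green circuit board, 90 x 120 mm, lying flat: a bystander.
- caliper: Steel and black caliper, 170 mm long, lying flat: a bystander.
- mug: White mug, 80 mm wide, 90 mm high: a bystander.
Not all that is in view belongs to the job. Of the things that look like the part that bears socket, the smaller one is meant.

How it is judged:
By the outcome, as a careful person would: the job done as asked, in the order asked, and still so for the second after the job is handed in, with the robot touching nothing.
It also fails if it takes over 72 s, if anything falls off the work surface, if the arm or the gripper's body presses on something with over 40 N, if the wrist force passes 120 N, or if a joint passes its speed limit or range.

ROBOT

A 6-joint arm with a two-finger parallel gripper is mounted at the origin on the work surface. World frame = base frame: x ahead of the robot, y to its left, z up, the work surface at z = 0. Lengths are in mm, angles in rad, forces in N, time in s.
With the tool pointing down it reaches from about 375 to 975 mm from the base axis. Payload 3.8 kg.
Tool frame: the origin (TCP) lies on the mounting face of the last link; the fingertips stand 173 mm ahead of it and the grasp point (between the pads) lies 155 mm ahead of it; z points along the fingers, x is the direction in which the jaws open and shut, and the axes are right-handed (so a half turn about z gives the same grasp; the last joint's range is limited). The gripper opens to 85 mm and grips with 20 to 120 N. Pads are 22 mm wide; open, the fingers measure 114 mm over their backs; the gripper's body (76 mm by 85 mm) begins 54 mm behind the grasp point. The pads swing forward as they close: fully open they stand 13 mm farther back than shut.
Start: joints at [-1.289, 0.264, 1.604, -0, 1.274, -0.037], TCP at [211.558, -640.986, 404.68] pointing down, gripper open.
Joint ranges: [-2.63, 2.63], [-0.94, 2.18], [0.31, 2.57], [-1.31, 4.45], [0, 2.66], [-2.55, 2.55]. Speed limits (rad/s): [2.57, 2.57, 3.14, 3.14, 3.14, 3.14].

INTERFACE

Orientations are given as a unit quaternion [x, y, z, w].
In Python, from plant import manip, capture gives the robot as it stands. Calls block until the motion is done:
- manip.movep(position, orientation): joint-space move of the TCP to a pose.
- manip.move_linear(position, rot=None, max_speed=150): straight line of the TCP; rot=None keeps the orientation; max_speed is the mean speed in mm/s.
- manip.set_joints(angles): joint-space move.
- manip.set_gripper(opening): finger opening in mm; the grip force is fixed at half the most; returns when the fingers have stopped.
- manip.wait(seconds).
- manip.solve_ik(position, orientation): joint angles nearest the present ones, or None.
- manip.read_state(): the state.
- capture(name): name is "side" or "top" or "wrist"; returns a dict with "pixels" (480x640x3 uint8, red, green, blue), "range_z" (480x640 float32, mm along the optical axis (not along the pixel's ray), 0 where there is no reading), "camera_matrix" (3x3 intrinsics, pixels), "eye" and "attitude" of the camera in the world. Camera axes: x right, y down, z forward; pixel columns grow to the right and rows downward; lengths in mm; the calibration is good to about 2 mm. A picture is of the moment at which its call begins.
A pose or a line that the arm cannot do raises manip.IKError and nothing moves.
- manip.job_done(): hands the job in, once; it reports no verdict.
The state is a dict: "time_s": time; "joint_positions": joint angles; "qvel": joint speeds; "tau": joint torques, N m; "tcp_pos": TCP position; "tcp_rot": TCP orientation; "wrist_force": force on the tool from outside, world axes, zero at the start; "torque": the same for the moment, N m; "opening": finger opening in mm.
Only numpy, scipy, OpenCV 4.12 (cv2) and the standard library are available. Lean on these libraries where they do the work, as an engineer would, in place of code of your own. Each camera call takes 0.05 s, during which the arm holds its last target.

## Working session

There is one attempt and no reset: what is moved stays moved. The work goes in short steps, each a Python script; the robot and the scene stay as the last script left them, time stands still between calls to the robot, and variables do not carry over. Pictures are saved under pics/ and viewed, and the job is handed in when it is done.

```bash
ls -la; mkdir -p pics; cat > h.py <<'E'
import numpy as np,cv2
from plant import manip,capture
def snap(n,f):
    c=capture(n); cv2.imwrite('pics/%s.png'%f,c['pixels'][:,:,::-1]); np.savez('pics/%s.npz'%f,**c); return c
E
python3 - <<'E'
from h import *
for n in ['side','top','wrist']:
    c=snap(n,n+'0'); print(n,c['camera_matrix'].tolist(),c['eye'],c['attitude'])
print(manip.read_state())
E
```

```text
total 12
drwxr-xr-x  3 agent agent 4096 Dec  6 22:52 .
drwxr-xr-x 23 root  root  4096 Dec  6 22:52 ..
drwxr-xr-x  2 agent agent 4096 Dec  6 22:52 pics
side [[436.5856569789899, 0.0, 318.40508114846654], [0.0, 436.5856569789899, 239.51442188446987], [0.0, 0.0, 1.0]] [119.87340924 807.21397549 649.48957461] [-0.22048466  0.84335844 -0.47109731  0.1349088 ]
top [[529.6520042416281, 0.0, 319.2150407760115], [0.0, 529.6520042416281, 246.13789483737088], [0.0, 0.0, 1.0]] [3.87223034e+02 3.37782579e-01 1.31834286e+03] [ 0.71443161 -0.69524139  0.06130179 -0.04968884]
wrist [[416.59714847086053, 0.0, 314.9531232333365], [0.0, 416.59714847086053, 237.546693812663], [0.0, 0.0, 1.0]] [ 276.77289181 -619.75549079  372.72977681] [ 0.8030427  -0.58033525 -0.08000549  0.10923614]
{'time_s': 0.15, 'joint_positions': array([-1.28889038e+00,  2.64592767e-01,  1.60507199e+00,  1.49314102e-05,
        1.27370432e+00, -3.69360731e-02]), 'qvel': array([-6.01611660e-05, -1.54437921e-03, -1.73842129e-03, -1.09450677e-03,
       -8.91469918e-04, -1.22611363e-03]), 'tau': array([ 4.17067922e-04, -5.15904951e+01, -3.67960238e+01, -5.28609894e-05,
        8.04137875e-03,  2.08264765e-05]), 'tcp_pos': array([ 211.49395722, -640.73175535,  403.63290798]), 'tcp_rot': array([ 8.10389400e-01, -5.85890972e-01, -6.95699452e-04, -5.52245035e-04]), 'wrist_force': array([0.29277444, 0.15204787, 0.11906226]), 'torque': array([-0.02436962,  0.00088876, -0.00781734]), 'opening': 85.22999217500785}
```

View pics/top0.png

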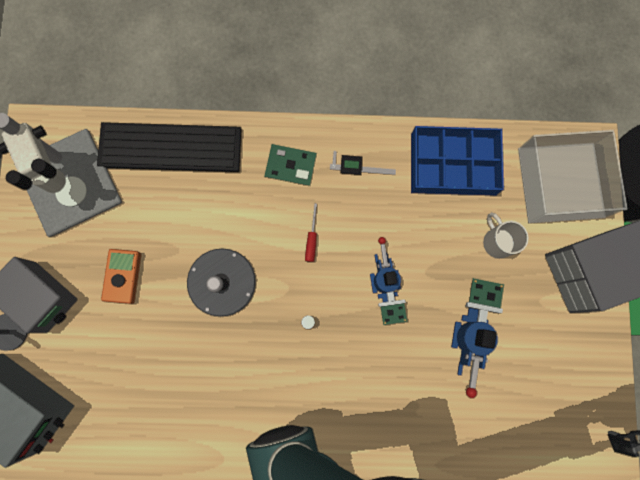

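View pics/side0.png

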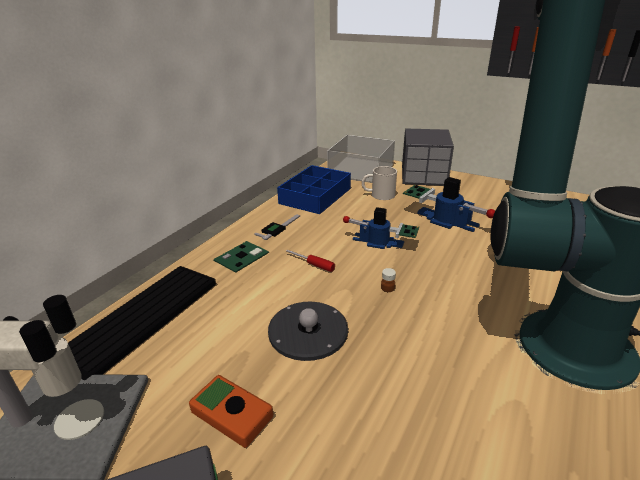

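View pics/wrist0.png

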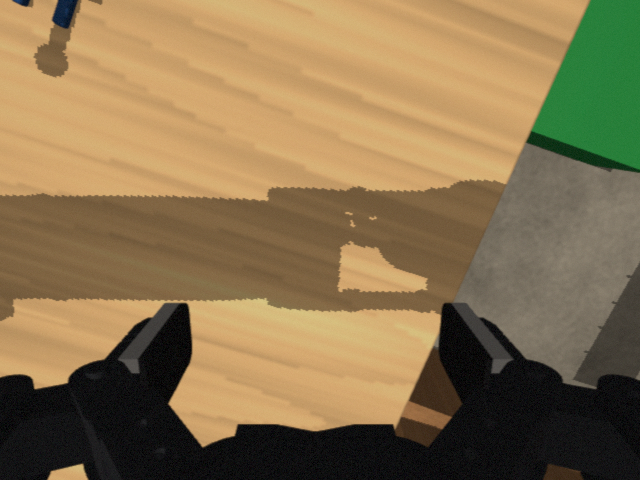

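Top view: small coupler at (387,283) with knob at (382,240) and board at (394,314). The mount plate is at (222,282) with its ball around (215,284). The larger decoy is at (477,338).

```bash
cat >> h.py <<'E'
from scipy.spatial.transform import Rotation as R
def cloud(c):
    K=c['camera_matrix'];z=c['range_z'].astype(float)
    v,u=np.mgrid[0:480,0:640]
    p=np.stack([(u-K[0,2])/K[0,0]*z,(v-K[1,2])/K[1,1]*z,z],-1)
    return p@R.from_quat(c['attitude']).as_matrix().T+c['eye']
def ray(c,u,v,h):
    K=c['camera_matrix'];d=R.from_quat(c['attitude']).as_matrix()@np.array([(u-K[0,2])/K[0,0],(v-K[1,2])/K[1,1],1])
    return c['eye']+d*(h-c['eye'][2])/d[2]
def hsv(c): return cv2.cvtColor(c['pixels'],cv2.COLOR_RGB2HSV)
E
python3 - <<'E'
from h import *
for n in ['top','side']:
    c=dict(np.load(f'pics/{n}0.npz')); P=cloud(c); H=hsv(c); px=c['pixels'].astype(int)
    print(n)
    x0,y0,x1,y1={'top':(360,225,425,335),'side':(335,200,425,255)}[n]
    s=np.zeros((480,640),bool); s[y0:y1,x0:x1]=1
    h,S,V=H[...,0],H[...,1],H[...,2]
    masks={'red':((h<8)|(h>172))&(S>150)&(V>70),'blue':(h>100)&(h<125)&(S>120),'black':(V<50)&(P[...,2]>70)&(P[...,2]<130),'green':(h>50)&(h<95)&(S>70)&(V>30)}
    for k,m in masks.items():
        m=m&s; q=P[m]; v,u=np.nonzero(m)
        if len(q): print(k,len(q),u.mean().round(1),v.mean().round(1),'med',np.median(q,0).round(1),'min',np.percentile(q,3,axis=0).round(1),'max',np.percentile(q,97,axis=0).round(1))
    x0,y0,x1,y1={'top':(180,240,262,322),'side':(265,295,352,360)}[n]
    s[:]=0; s[y0:y1,x0:x1]=1
    m=s&(P[...,2]>25); q=P[m]; print('ball',len(q),q.mean(0),q.min(0),q.max(0))
    m=s&(P[...,2]>52)&(P[...,2]<75); q=P[m]; print('flat',len(q),q.mean(0),q.min(0),q.max(0))
    m=s&(V<110)&(S<60)&(P[...,2]>8)&(P[...,2]<20); cs,_=cv2.findContours(m.astype(np.uint8),cv2.RETR_EXTERNAL,cv2.CHAIN_APPROX_NONE); k=max(cs,key=cv2.contourArea); e=cv2.fitEllipse(cv2.convexHull(k)); print('plate',e, ray(c,*e[0],14))
    hull=cv2.convexHull(k)[:,0]; w=np.array([ray(c,u,v,14)[:2] for u,v in hull]); print(cv2.minEnclosingCircle(w.astype(np.float32)))
for n,b in [('top',(170,230,430,345)),('side',(260,190,440,365))]:
    im=cv2.imread(f'pics/{n}0.png')[b[1]:b[3],b[0]:b[2]]; cv2.imwrite(f'pics/{n}0z.png',cv2.resize(im,None,fx=3,fy=3,interpolation=cv2.INTER_CUBIC))
E
```

```text
top
red 38 381.6 240.1 med [ 605.5 -167.4   62.7] min [ 598.7 -175.6   56.1] max [ 613.1 -161.9   65.6]
blue 515 383.8 280.6 med [ 505.9 -172.2   57.6] min [ 472.2 -209.3    5.2] max [ 559.  -152.2   66.7]
black 151 390.1 278.2 med [ 510.3 -182.7  101.4] min [ 496.6 -196.4   78.8] max [ 524.5 -172.1  106. ]
green 313 393.4 313.2 med [ 432.3 -200.2   51.1] min [ 410.9 -224.    46.4] max [ 451.4 -171.8   55.7]
ball 246 [477.60515051 202.26641979 201.49115913] [3.87223034e+02 3.37782579e-01 4.28745560e+01] [ 508.94906929  247.51718551 1318.34286274]
flat 193 [489.37051163 228.98927037  59.16986047] [470.35834981 211.19672648  52.38364961] [508.5035953  247.51718551  67.91773881]
plate ((220.83937072753906, 282.15606689453125), (67.0040512084961, 68.66594696044922), 59.024295806884766) [497.59852544 221.03681335  14.        ]
((498.5262756347656, 221.1727294921875), 83.9500503540039)
side
red 33 345.8 218.8 med [ 603.3 -162.8   58.2] min [ 596.8 -172.3   51.6] max [ 611.2 -158.3   64. ]
blue 822 379.3 234.0 med [ 501.5 -163.4   23.9] min [ 448.1 -394.5    2.8] max [ 561.6 -149.1   60.6]
black 152 379.6 214.6 med [ 507.4 -174.    89.9] min [ 494.9 -189.2   70.6] max [ 522.3 -168.8  102.4]
green 135 408.2 230.9 med [ 429.9 -193.7   50.4] min [ 406.3 -221.5   48.5] max [ 451.2 -168.6   52.5]
ball 329 [448.43574917 295.41239441 113.15908014] [119.87340924 216.6796133   34.26367988] [505.65705209 807.21397549 649.48957461]
flat 186 [487.00578982 235.52456321  58.12506761] [470.44493584 216.6796133   52.02071895] [505.58994766 249.8237468   62.60805963]
plate ((307.6153564453125, 329.6625671386719), (56.07538604736328, 79.35718536376953), 87.06476593017578) [490.93340565 233.45946427  14.        ]
((494.8232116699219, 228.84925842285156), 85.75477600097656)
```

```bash
python3 -c "
import cv2
a=cv2.imread('pics/top0z.png');b=cv2.imread('pics/side0z.png');print(a.shape,b.shape)"
```

```text
(345, 780, 3) (525, 540, 3)
```

View pics/top0z.png

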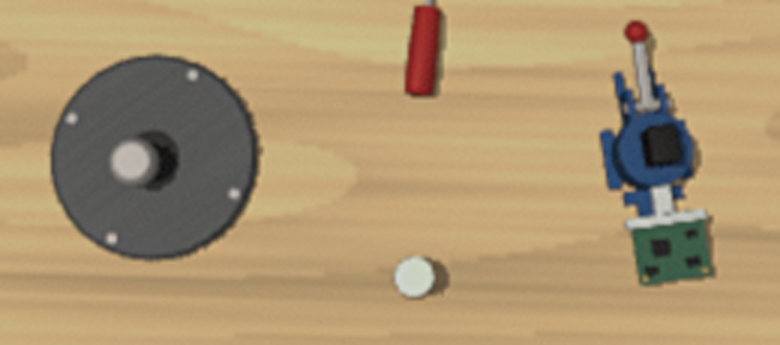

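View pics/side0z.png

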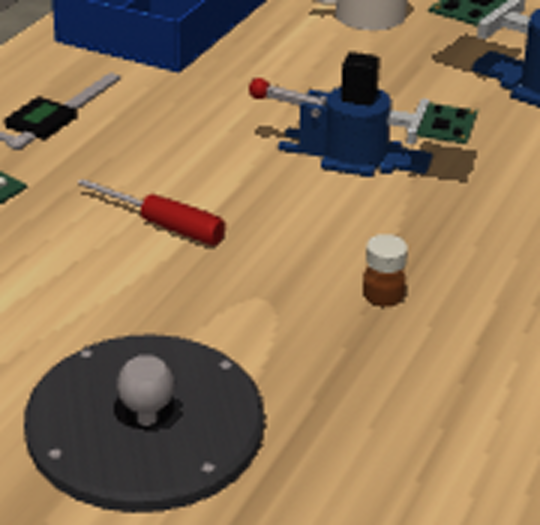

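```bash
cat >> h.py <<'E'
def q(yaw):
    p=yaw-np.pi/2; return np.array([np.cos(p/2),np.sin(p/2),0,0])
def st():
    s=manip.read_state(); print('t %.2f'%s['time_s'],'tcp',s['tcp_pos'].round(1),'F',s['wrist_force'].round(1),'T',s['torque'].round(2),'open %.1f'%s['opening']); return s
E
python3 - <<'E'
from h import *
c=dict(np.load('pics/wrist0.npz')); print(R.from_quat(c['attitude']).as_matrix()[:,2])
manip.movep([424,215,380],q(0.18)); st(); snap('wrist','wm'); 
manip.movep([445,-192,380],q(0.18)); st(); snap('wrist','wc'); st()
E
```

```text
[-0.25528281 -0.08258255 -0.96333318]
t 3.24 tcp [424.4 214.6 380. ] F [-0.6  0.1 -0.5] T [ 0.05  0.   -0.01] open 85.5
t 4.80 tcp [ 445.2 -191.4  380. ] F [-0.1  0.2 -0.3] T [ 0.04  0.03 -0.02] open 85.1
t 4.85 tcp [ 445.3 -191.1  380. ] F [ 0.1 -0.2  0.3] T [-0.05 -0.04  0.  ] open 85.3
```

View pics/wm.png

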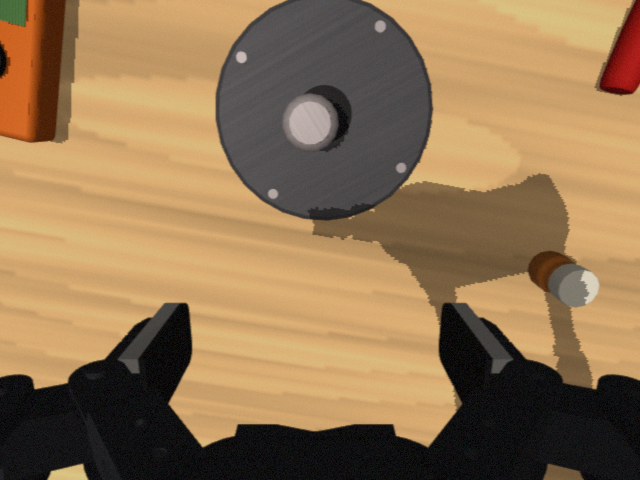

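View pics/wc.png

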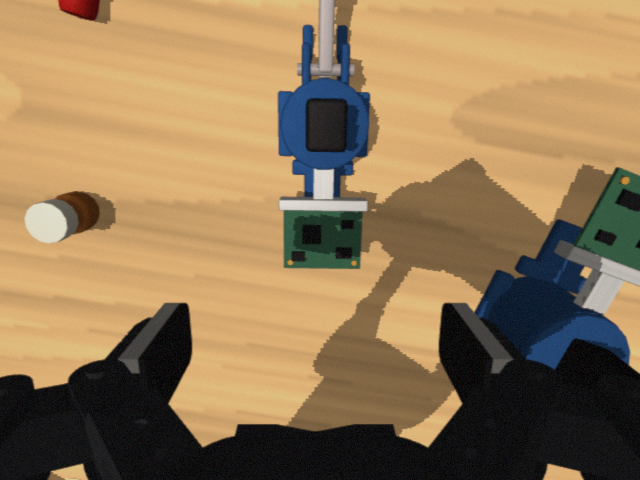

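Wrist view of the mount: ball flat at (310,123) and plate centre around (324,108). Coupler view: post top at (327,124), board around (323,238), knob just out of frame above.

```bash
python3 - <<'E'
from h import *
c=dict(np.load('pics/wm.npz')); px=c['pixels'].astype(int); P=cloud(c); V=px.max(2)
m=np.zeros((480,640),np.uint8); 
s=np.zeros((480,640),bool); s[85:160,275:350]=1
# plate
H=hsv(c)
pm=((H[...,1]<60)&(V<125)); pm[:,:205]=0; pm[:,440:]=0; pm[218:]=0
cs,_=cv2.findContours(pm.astype(np.uint8),cv2.RETR_EXTERNAL,cv2.CHAIN_APPROX_NONE); k=max(cs,key=cv2.contourArea)[:,0]
k=k[(k[:,1]>3)&(k[:,1]<200)]
w=np.array([ray(c,u,v,14)[:2] for u,v in k]); 
A=np.c_[2*w,np.ones(len(w))]
for _ in range(5):
    x=np.linalg.lstsq(A,(w**2).sum(1),rcond=None)[0]; r=np.sqrt(x[2]+x[:2]@x[:2]); e=abs(np.hypot(*(w-x[:2]).T)-r); kk=e<2; w=w[kk];A=A[kk]
print('plate',x[:2],r,len(w))
# flat
for th in (150,165,175):
    f=(s&(V>th)).astype(np.uint8); cs,_=cv2.findContours(f,cv2.RETR_EXTERNAL,cv2.CHAIN_APPROX_NONE); kf=max(cs,key=cv2.contourArea); (cc,rr)=cv2.minEnclosingCircle(kf); el=cv2.fitEllipse(kf)
    print(th,cc,rr,el, ray(c,*el[0],60))
f=s&(P[...,2]>55); print('depth flat',P[f].mean(0),f.sum(), np.median(P[f][:,2]))
p0=P[108,400]; print('plate z',np.median(P[100:110,370:410,2]))
cv2.imwrite('pics/wmz.png',cv2.resize(px[80:165,270:355,::-1].astype(np.uint8),None,fx=6,fy=6,interpolation=cv2.INTER_CUBIC))
c=dict(np.load('pics/wc.npz')); px=c['pixels']; P=cloud(c);H=hsv(c);V=H[...,2]
s=np.zeros((480,640),bool); s[90:160,300:352]=1
f=s&(P[...,2]>96)&(P[...,2]<115);f8=f.astype(np.uint8); k=max(cv2.findContours(f8,0,1)[0],key=cv2.contourArea); r=cv2.minAreaRect(k)
print('post',r,P[f].mean(0),f.sum(),np.median(P[f][:,2]),ray(c,*r[0],102))
cn=np.array([ray(c,u,v,102)[:2] for u,v in cv2.boxPoints(r)]); print(cn.tolist()); d=np.diff(np.r_[cn,cn[:1]],axis=0); print(np.hypot(*d.T),np.arctan2(d[:,1],d[:,0]))
# dark mask
f=s&(V<60)&(P[...,2]>96);k=max(cv2.findContours(f.astype(np.uint8),0,1)[0],key=cv2.contourArea); r=cv2.minAreaRect(k);print('dark',r,ray(c,*r[0],102))
# board
b=((H[...,0]>50)&(H[...,0]<95)&(H[...,1]>70)&(P[...,2]>30)); b[:,:270]=0;b[:,380:]=0; b[:195]=0
k=max(cv2.findContours(b.astype(np.uint8),0,1)[0],key=cv2.contourArea);r=cv2.minAreaRect(k);print('board',r,P[b].mean(0), np.median(P[b][:,2]))
cn=np.array([ray(c,u,v,50)[:2] for u,v in cv2.boxPoints(r)]);d=np.diff(np.r_[cn,cn[:1]],axis=0); print(cn.mean(0),np.hypot(*d.T),np.arctan2(d[:,1],d[:,0]))
g=(H[...,1]<60)&(V>110)&(P[...,2]>40); g[:,:310]=0; g[:,345:]=0; g[60:]=0
print('bar');
for r0 in range(2,60,6):
    u=np.nonzero(g[r0])[0]
    if len(u): print(r0,u.min(),u.max(),P[r0,u].mean(0).round(1))
E
```

```text
plate [498.75719519 220.71857273] 82.70286223309657 417
150 (309.1494445800781, 122.34510803222656) 21.467599868774414 ((309.1908874511719, 122.26334381103516), (41.007415771484375, 42.19673156738281), 171.1545867919922) [490.93486514 229.84773389  60.        ]
165 (309.5, 122.23809814453125) 21.244075775146484 ((309.1750793457031, 122.40655517578125), (40.03856658935547, 41.4758186340332), 177.0042266845703) [490.84200865 229.84200264  60.        ]
175 (309.1470642089844, 122.5) 20.915355682373047 ((309.1613464355469, 122.3739013671875), (38.71010208129883, 41.08641815185547), 175.8382568359375) [490.86111241 229.85472823  60.        ]
depth flat [490.85949376 229.80010345  63.45000419] 2189 59.953208759337144
plate z 14.047029270930778
post ((325.5, 124.5), (53.0, 41.0), 90.0) [ 512.18593442 -185.68800661  101.72185272] 2185 101.82118136715809 [ 512.33777761 -185.7850409   102.        ]
[[524.4190940383786, -171.7340229845917], [528.573856916866, -194.45983550277197], [499.85215707211546, -200.30627945000492], [495.55800447026013, -176.81975546501343]]
[23.10248059 29.31069683 23.87585717 29.30575312] [-1.38997197 -2.94078123  1.75163368  0.1744235 ]
dark ((326.5, 124.5), (53.0, 41.0), 90.0) [ 512.44078509 -186.34845313  102.        ]
board ((322.5, 239.0), (56.0, 77.0), 90.0) [ 434.62981516 -198.8604108    77.70543573] 51.186865623602046
[ 430.40442855 -200.34533516] [56.40902491 43.45787205 58.56200365 43.4483995 ] [-1.38994317 -2.93113226  1.7516654   0.16090866]
bar
2 320 334 [ 585.5 -174.    57. ]
8 320 333 [ 582.1 -174.3   57.1]
14 319 333 [ 578.8 -174.6   56.3]
20 319 333 [ 575.5 -175.3   55.9]
26 319 333 [ 572.1 -175.9   55.7]
32 319 333 [ 568.8 -176.6   55.4]
38 319 332 [ 565.3 -176.9   54.8]
44 319 332 [ 561.9 -177.6   54.6]
50 319 332 [ 558.4 -178.2   54.2]
56 319 332 [ 554.9 -178.9   53.6]
```

```bash
cat >> h.py <<'E'
AX=np.array([512.3,-186.0]); YAW=0.17
def knob(th,ax=AX,yaw=YAW,z0=0):
    r=36+60*np.cos(th); return np.array([ax[0]+r*np.cos(yaw),ax[1]+r*np.sin(yaw),z0+48+60*np.sin(th)])
Z=np.array([0,0,155.])
E
python3 - <<'E'
from h import *
manip.set_gripper(50)
manip.movep(knob(.11)+Z+[0,0,70],q(YAW)); st(); snap('wrist','wk')
manip.move_linear(knob(.11)+Z); st()
E
```

```text
t 6.08 tcp [ 606.2 -169.9  279.7] F [-0.2 -0.7 -0.3] T [ 0.03 -0.   -0.03] open 50.0
t 6.75 tcp [ 606.6 -170.2  210.6] F [ 0.3  0.1 -0.5] T [-0.04  0.02  0.01] open 50.1
```

View pics/wk.png

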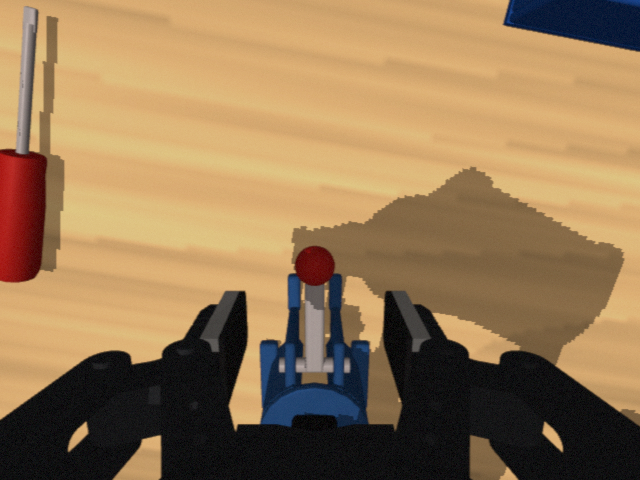

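The knob sits midway between the fingers at (315,265). Next I close on it and swing it up.

```bash
python3 - <<'E'
from h import *
c=dict(np.load('pics/wk.npz')); print('knob ray',ray(c,315,265,55))
print(manip.set_gripper(10)); st()
E
```

```text
knob ray [ 606.65541913 -170.4915859    55.        ]
False
t 7.16 tcp [ 607.3 -169.9  211. ] F [0.8 0.4 4. ] T [ 0.11 -0.07 -0.01] open 16.4
```

```bash
python3 - <<'E'
from h import *
snap('wrist','wk2'); c=snap('side','sk2')
im=c['pixels'][150:260,300:450,::-1]; cv2.imwrite('pics/sk2z.png',cv2.resize(im,None,fx=5,fy=5,interpolation=cv2.INTER_CUBIC)); st()
E
```

```text
t 7.26 tcp [ 607.4 -170.   210.7] F [ 1.7 -0.   2.6] T [ 0.1  -0.22 -0.03] open 16.5
```

View pics/wk2.png

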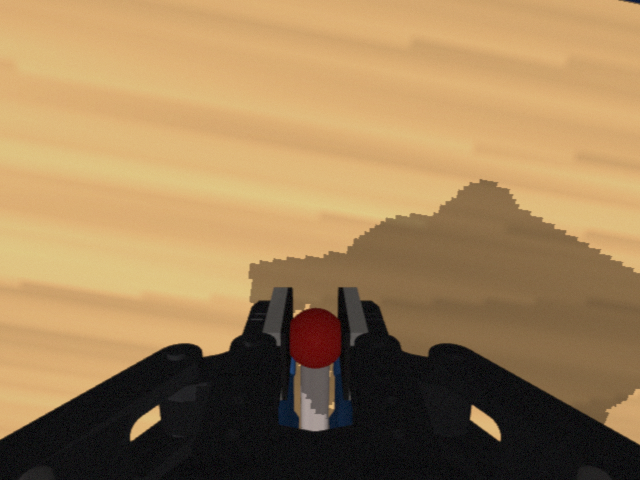

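View pics/sk2z.png

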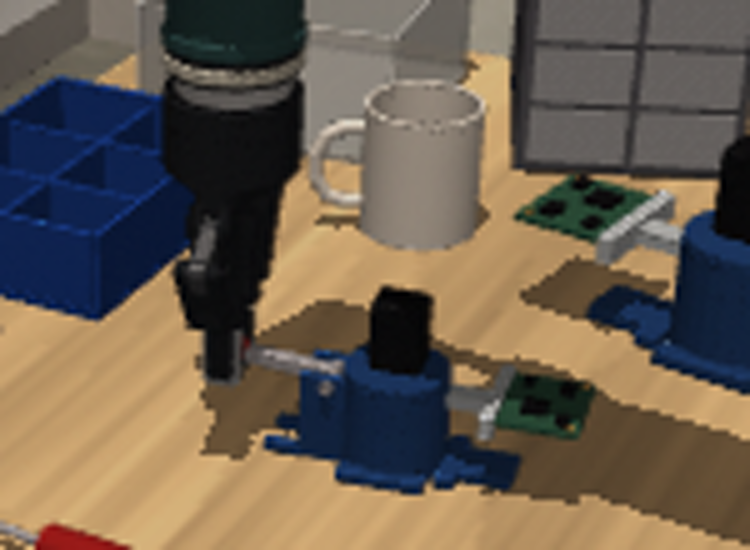

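The knob is held between the pads in both views, so I start the arc upward.

```bash
python3 - <<'E'
from h import *
for th in np.arange(.25,1.01,.15):
    manip.move_linear(knob(th)+Z); s=st()
    if np.linalg.norm(s['wrist_force'])>15: print('STOP'); break
E
```

```text
t 7.51 tcp [ 605.1 -170.   217.6] F [ 3.4 -0.1 -2.7] T [ 0.1  -0.69  0.06] open 16.7
t 7.76 tcp [ 601.6 -170.5  225.5] F [ 0.7 -0.4 -4.7] T [ 0.04 -0.39  0.04] open 16.7
t 8.01 tcp [ 597.5 -171.2  233.9] F [-0.   1.3 -4. ] T [ 0.08 -0.17 -0.06] open 16.6
t 8.26 tcp [ 592.7 -172.2  241.7] F [ 0.5 -0.7 -5.5] T [ 0.11 -0.22 -0.05] open 16.2
t 8.51 tcp [ 586.8 -173.2  248.3] F [ 0.7 -0.  -4.8] T [ 0.16 -0.29 -0.02] open 16.5
t 8.76 tcp [ 579.9 -174.5  253.8] F [ 1.6 -0.  -3. ] T [ 0.13 -0.48 -0.06] open 16.5
```

```bash
python3 - <<'E'
from h import *
for th in (1.06,1.1,1.13,1.16):
    manip.move_linear(knob(th)+Z); s=st()
    if np.linalg.norm(s['wrist_force'])>12: print('STOP'); break
c=snap('side','sk3')
im=c['pixels'][150:260,300:450,::-1]; cv2.imwrite('pics/sk3z.png',cv2.resize(im,None,fx=5,fy=5,interpolation=cv2.INTER_CUBIC))
E
```

```text
t 9.01 tcp [ 577.3 -175.   255.9] F [ 3.   0.5 -2.7] T [ 0.21 -0.8  -0.08] open 16.6
t 9.26 tcp [ 575.  -175.4  256.9] F [ 4.8  1.6 -1.7] T [ 0.17 -0.91 -0.08] open 16.3
t 9.51 tcp [ 573.1 -175.6  257.3] F [ 4.   1.1 -1.9] T [ 0.17 -0.84 -0.02] open 16.7
t 9.76 tcp [ 571.3 -175.9  257.9] F [ 3.1  1.  -2.5] T [ 0.17 -0.85  0.01] open 16.4
```

View pics/sk3z.png

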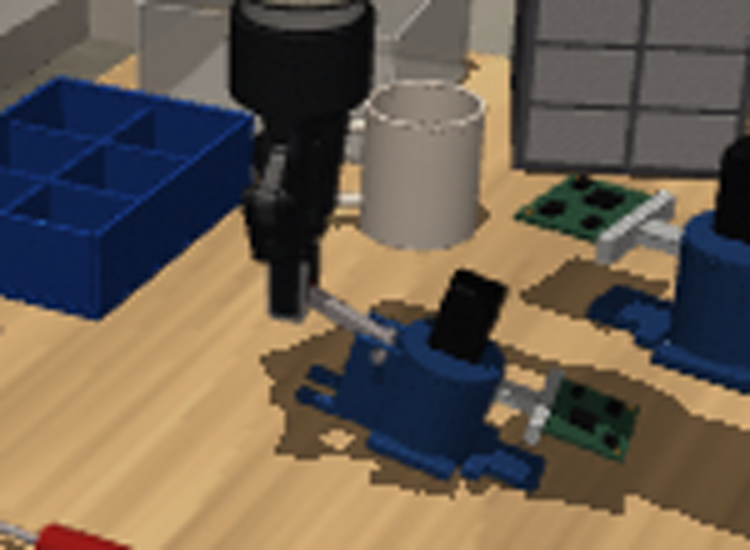

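The side view shows the whole coupler tipped about its board-side foot, with the handle hardly raised. The pinched knob's friction is too high to turn. I'll lower it back gently and look again.

```bash
python3 - <<'E'
from h import *
for th in (1.0,.8,.6,.4):
    manip.move_linear(knob(th)+Z,max_speed=100); s=st()
c=snap('side','sk4')
im=c['pixels'][150:260,300:450,::-1]; cv2.imwrite('pics/sk4z.png',cv2.resize(im,None,fx=5,fy=5,interpolation=cv2.INTER_CUBIC))
E
```

```text
t 10.06 tcp [ 579.3 -174.2  252.2] F [ 1.   0.6 -4.6] T [ 0.07 -0.35 -0.01] open 16.5
t 10.32 tcp [ 588.6 -172.6  245. ] F [-0.6  0.7 -5.1] T [ 0.08 -0.13 -0.03] open 16.0
t 10.59 tcp [ 596.7 -171.4  236.6] F [-0.7  0.2 -5.4] T [ 0.03 -0.26 -0.04] open 16.1
t 10.86 tcp [ 602.8 -170.7  226.9] F [ 1.7 -0.6 -1.9] T [-0.07 -0.26 -0.04] open 16.5
```

View pics/sk4z.png

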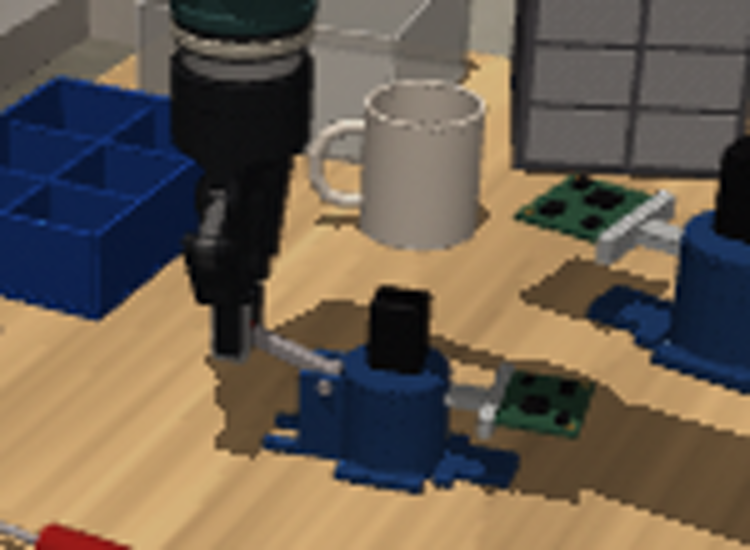

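The coupler is flat again and has not slid, and the handle is now at about 0.4. This time I'll rotate the tool together with the handle about the hinge, so the knob need not turn in the pads.

```bash
cat >> h.py <<'E'
def tilt(yaw,a): # tool turned with the handle by a
    y=np.array([-np.sin(yaw),np.cos(yaw),0]); return R.from_rotvec(-a*y)*R.from_quat(q(yaw))
def tcp_for(g,rot): return g-rot.as_matrix()[:,2]*155
E
python3 - <<'E'
from h import *
s=manip.read_state()
for a in (.35,.7): 
    r=tilt(YAW,a); print(manip.solve_ik(tcp_for(knob(.4+a),r),r.as_quat()))
for a in np.arange(.07,.36,.07):
    r=tilt(YAW,a); manip.move_linear(tcp_for(knob(.4+a),r),r.as_quat(),max_speed=80); s=st()
    if np.linalg.norm(s['wrist_force'])>12: print('STOP'); break
c=snap('side','sk5')
im=c['pixels'][150:260,300:450,::-1]; cv2.imwrite('pics/sk5z.png',cv2.resize(im,None,fx=5,fy=5,interpolation=cv2.INTER_CUBIC))
E
```

```text
[-0.42815174  0.15406942  2.10217909  0.33887321  0.61978153  0.72199561]
[-0.58294821  0.05952354  2.31743233  1.16308524  0.50047683 -0.1644172 ]
t 11.22 tcp [ 589.8 -172.8  230.9] F [0.4 0.5 0.8] T [ 0.09 -0.1   0.06] open 16.5
t 11.54 tcp [ 577.3 -174.9  232.9] F [-0.4  1.3  0.5] T [ 0.07 -0.02 -0.01] open 16.2
t 11.86 tcp [ 564.7 -177.1  234.3] F [0.9 1.5 0.3] T [ 0.05 -0.08  0.03] open 16.2
t 12.18 tcp [ 551.9 -179.3  234.9] F [ 1.4  0.9 -0.1] T [-0.01 -0.11  0.01] open 16.5
t 12.49 tcp [ 539.1 -181.5  234.8] F [1.5 1.1 0.2] T [ 0.1  -0.11 -0.01] open 16.6
```

View pics/sk5z.png

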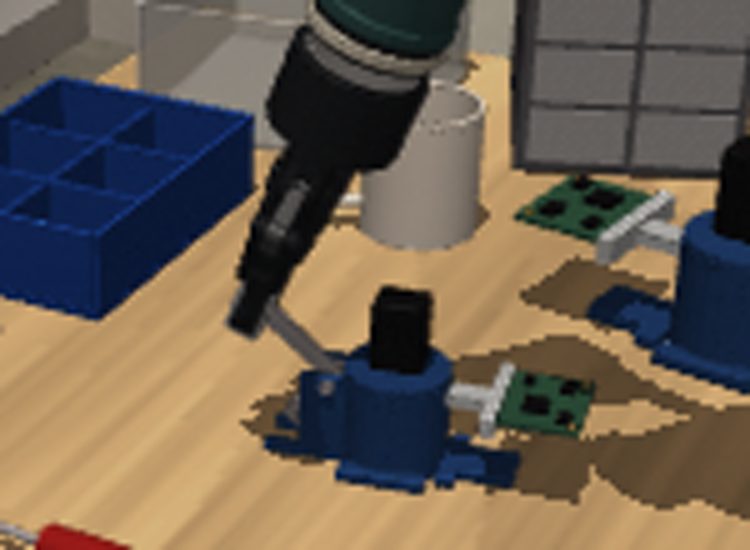

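The handle is turning and the coupler stays flat with almost no force. I continue.

```bash
python3 - <<'E'
from h import *
for a in (.42,.49,.56,.63,.67,.70,.73):
    r=tilt(YAW,a); manip.move_linear(tcp_for(knob(.4+a),r),r.as_quat(),max_speed=80); s=st()
    if np.linalg.norm(s['wrist_force'])>10 or abs(s['torque'][1])>.6: print('STOP'); break
c=snap('side','sk6')
im=c['pixels'][150:260,300:450,::-1]; cv2.imwrite('pics/sk6z.png',cv2.resize(im,None,fx=5,fy=5,interpolation=cv2.INTER_CUBIC))
E
```

```text
t 12.86 tcp [ 526.2 -183.7  233.7] F [1.8 1.4 0.5] T [ 0.08 -0.2   0.05] open 16.3
t 13.18 tcp [ 513.5 -185.8  231.8] F [1.  2.1 0.4] T [ 0.15 -0.19  0.1 ] open 16.4
t 13.49 tcp [ 501.  -187.9  228.9] F [2.5 1.7 1.5] T [ 0.17 -0.31  0.06] open 16.0
t 13.81 tcp [ 488.8 -190.1  225.3] F [1.9 2.  2.9] T [ 0.21 -0.26  0.07] open 16.5
t 14.06 tcp [ 482.  -191.5  222.8] F [3.1 1.5 2.2] T [ 0.09 -0.39  0.05] open 16.4
t 14.31 tcp [ 476.9 -192.4  220.7] F [4.7 1.9 1.6] T [ 0.06 -0.43  0.02] open 16.6
t 14.56 tcp [ 471.8 -193.3  218.4] F [ 3.8 -0.6  3.9] T [ 0.09 -0.48 -0.05] open 16.5
```

View pics/sk6z.png

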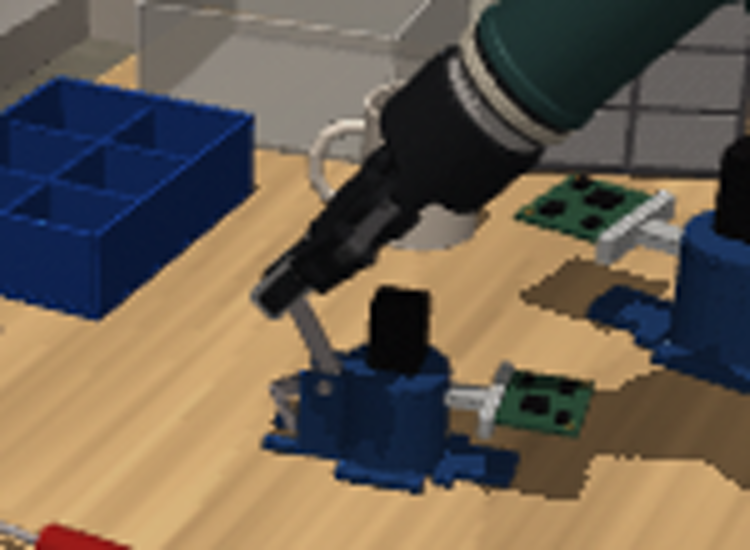

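```bash
python3 - <<'E'
from h import *
for a in (.77,.81):
    r=tilt(YAW,a); manip.move_linear(tcp_for(knob(.4+a),r),r.as_quat(),max_speed=80); s=st()
snap('side','sk7')
# back to nominal stop then release
r=tilt(YAW,.72); manip.move_linear(tcp_for(knob(1.11),r),r.as_quat(),max_speed=80); st()
manip.set_gripper(45); st()
z=r.as_matrix()[:,2]; p=manip.read_state()['tcp_pos']
manip.move_linear(p-z*60+np.array([0,0,40]),max_speed=250)
manip.movep([AX[0]-66,AX[1]-11,340],q(YAW)); st(); snap('wrist','wc2'); snap('side','sk8')
for n in ('sk7','sk8'):
    im=cv2.imread(f'pics/{n}.png')[150:260,300:450]; cv2.imwrite(f'pics/{n}z.png',cv2.resize(im,None,fx=4,fy=4,interpolation=cv2.INTER_CUBIC))
cv2.imwrite('pics/sk78.png',np.vstack([cv2.imread('pics/sk7z.png')[:300],cv2.imread('pics/sk8z.png')[140:]])[:600])
E
```

```text
t 14.86 tcp [ 464.8 -194.2  214.8] F [4.  1.5 2.8] T [ 0.05 -0.44  0.1 ] open 16.3
t 15.11 tcp [ 457.7 -194.9  210.6] F [2.6 2.2 1.6] T [ 0.11 -0.03  0.2 ] open 16.5
t 15.53 tcp [ 473.6 -192.7  218.2] F [ 3.  -0.7  0.4] T [-0.13 -0.09 -0.08] open 16.4
t 15.91 tcp [ 472.8 -192.6  217.8] F [ 0.4 -0.1 -0.7] T [-0.02  0.28 -0.03] open 45.3
t 17.32 tcp [ 446.1 -196.3  338. ] F [0.  0.4 0.3] T [ 0.01 -0.02  0.03] open 45.0
```

View pics/sk78.png

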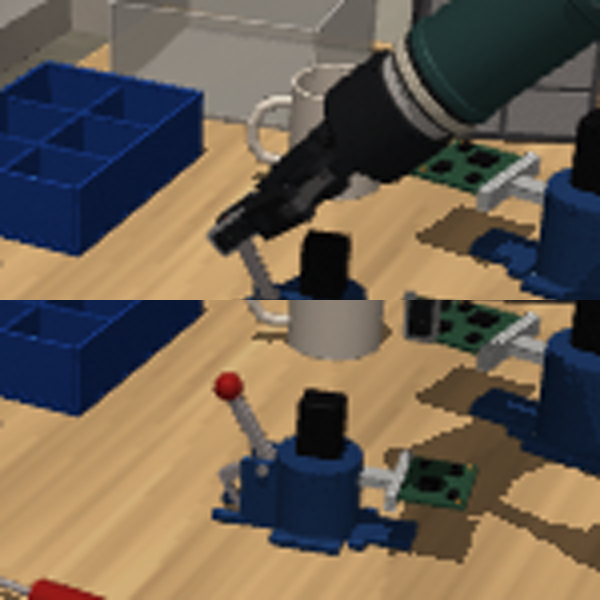

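View pics/wc2.png

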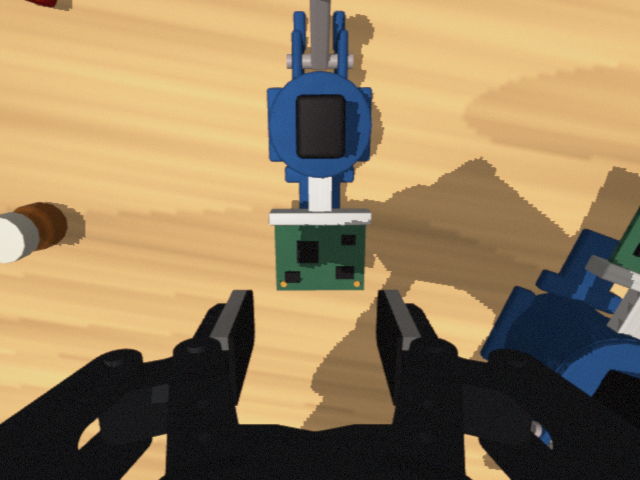

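The coupler stands flat, handle steeply up. Measuring the handle angle and the post again.

```bash
python3 - <<'E'
from h import *
for f in ('sk8',):
    c=dict(np.load(f'pics/{f}.npz')); P=cloud(c);H=hsv(c)
    m=((H[...,0]<8)|(H[...,0]>172))&(H[...,1]>150); s=np.zeros_like(m); s[185:230,335:380]=1; m&=s
    v,u=np.nonzero(m); k=P[m]; d=(np.median(k,0)-c['eye']); d/=np.linalg.norm(d); kc=np.median(k,0)+d*7; print('knob',u.mean(),v.mean(),kc)
c=dict(np.load('pics/wc2.npz')); px=c['pixels']; P=cloud(c);H=hsv(c);V=H[...,2]
s=np.zeros((480,640),bool); s[85:165,290:352]=1
f=s&(P[...,2]>98)&(P[...,2]<115); r=cv2.minAreaRect(max(cv2.findContours(f.astype(np.uint8),0,1)[0],key=cv2.contourArea))
ax=ray(c,*r[0],102); print('post',r,ax)
d=kc-ax; r_=d[0]*np.cos(.17)+d[1]*np.sin(.17); print('r',r_,'theta',np.arctan2(kc[2]-48,r_-36), 'L',np.hypot(kc[2]-48,r_-36))
g=(H[...,1]<60)&(V>60)&(P[...,2]>40); g[:,:300]=0; g[:,340:]=0; g[58:]=0
for r0 in range(0,58,5):
    u=np.nonzero(g[r0])[0]
    if len(u): print(r0,u.min(),u.max(),np.median(P[r0,u],0).round(1))
E
```

```text
knob 356.7027027027027 206.13513513513513 [ 575.68622062 -173.94586046  100.10865254]
post ((319.5, 126.0), (64.0, 49.0), 90.0) [ 511.73496678 -186.94874578  102.        ]
r 65.22924028984731 theta 1.0596012735379534 L 59.746633019207124
0 310 329 [ 566.8 -177.3   92.5]
5 310 329 [ 565.4 -177.6   90. ]
10 310 329 [ 564.1 -177.8   87.2]
15 311 329 [ 562.5 -178.4   84.5]
20 311 329 [ 561.  -178.7   81.7]
25 311 328 [ 559.2 -178.8   79.1]
30 311 328 [ 557.6 -179.1   76.2]
35 311 328 [ 555.9 -179.4   73.2]
40 311 328 [ 554.1 -179.7   69.9]
45 311 328 [ 552.1 -180.1   66.5]
50 311 328 [ 550.3 -180.4   63.7]
55 302 337 [ 548.5 -180.8   54.7]
```

The handle reads about 1.05. Backing off while still gripped probably pulled it slightly off the stop. I'll nudge the knob inward from outside with closed fingers, feeling for the stop.

```bash
python3 - <<'E'
from h import *
ax=np.array([511.9,-186.6]); u=np.array([np.cos(.17),np.sin(.17)])
def P_(r,z): return np.array([*(ax+r*u),z+155])
manip.movep(P_(100,150),q(.17)); manip.set_gripper(0)
manip.move_linear(P_(97,97),max_speed=250); st(); f0=manip.read_state()['wrist_force']
r=97
manip.move_linear(P_(90,97),max_speed=60); st(); r=90
while r>76:
    r-=1.; manip.move_linear(P_(r,97),max_speed=30); s=manip.read_state(); f=(s['wrist_force']-f0)[:2]@u; print(r,'%.2f'%s['time_s'],f.round(1))
    if f>3.3: break
manip.move_linear(P_(r+8,97)); 
manip.move_linear(P_(r+8,150),max_speed=300); manip.set_gripper(45)
c=snap('side','sk9'); P=cloud(c);H=hsv(c)
m=((H[...,0]<8)|(H[...,0]>172))&(H[...,1]>150); s=np.zeros_like(m); s[185:230,335:380]=1; m&=s
k=P[m]; d=(np.median(k,0)-c['eye']); d/=np.linalg.norm(d); kc=np.median(k,0)+d*7; print('knob',kc,m.sum()); st()
E
```

```text
t 19.00 tcp [ 606.5 -169.9  250.4] F [ 0.2 -0.2  0.2] T [-0.03 -0.03 -0.  ] open 0.1
t 19.27 tcp [ 601.  -171.7  253.9] F [-0.6  0.1 -0.2] T [-0.02  0.02 -0.01] open 0.2
89.0 19.52 -0.4
88.0 19.77 0.0
87.0 20.02 0.1
86.0 20.27 0.8
85.0 20.52 2.2
84.0 20.77 3.5
knob [ 575.22862626 -174.02055888   99.74313421] 37
t 21.89 tcp [ 602.5 -171.   304.5] F [0.1 0.  0.5] T [-0.05 -0.01 -0.01] open 45.2
```

Force rises steadily with almost no motion, so the handle is at its stop. Now I grasp the post and lift.

```bash
python3 - <<'E'
from h import *
g=np.array([512.0,-186.5,84+155])
manip.movep(g+[0,0,75],q(YAW)); manip.move_linear(g,max_speed=150); st()
manip.set_gripper(10); s=st()
manip.move_linear(s['tcp_pos']*[1,1,0]+[0,0,g[2]+30],max_speed=80); manip.wait(.2); st()
c=snap('side','sk10');im=c['pixels'][130:260,300:450,::-1]; cv2.imwrite('pics/sk10z.png',cv2.resize(im,None,fx=4,fy=4,interpolation=cv2.INTER_CUBIC))
E
```

```text
t 23.00 tcp [ 512.8 -186.5  239.2] F [ 0.4 -0.7  1.1] T [ 0.03 -0.04 -0.02] open 45.0
t 23.32 tcp [ 512.9 -186.6  240.5] F [1.6 1.9 4. ] T [ 0.23 -0.12  0.07] open 23.4
t 24.04 tcp [ 512.4 -186.4  268.3] F [ 0.4 -0.3 -7.7] T [-0.04  0.03 -0.01] open 23.5
```

View pics/sk10z.png

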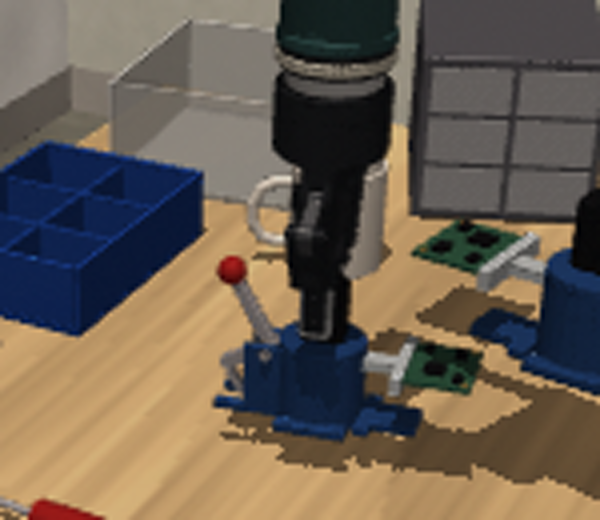

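Lifted level, weight about 7.9 N. Carry to above the ball.

```bash
python3 - <<'E'
from h import *
p=manip.read_state()['tcp_pos']
manip.move_linear([512,-186.5,345],max_speed=200)
manip.move_linear([490.9,229.8,345],max_speed=250)
manip.move_linear([490.9,229.8,239+68],max_speed=120); manip.wait(.3); s=st(); np.save('f0.npy',s['wrist_force'])
snap('wrist','wm2'); c=snap('side','sm2');im=c['pixels'][230:370,230:420,::-1]; cv2.imwrite('pics/sm2z.png',cv2.resize(im,None,fx=4,fy=4,interpolation=cv2.INTER_CUBIC))
E
```

```text
t 27.21 tcp [491.3 229.9 308. ] F [ 0.2 -0.3 -8.5] T [ 0.01 -0.07 -0.01] open 23.2
```

View pics/sm2z.png

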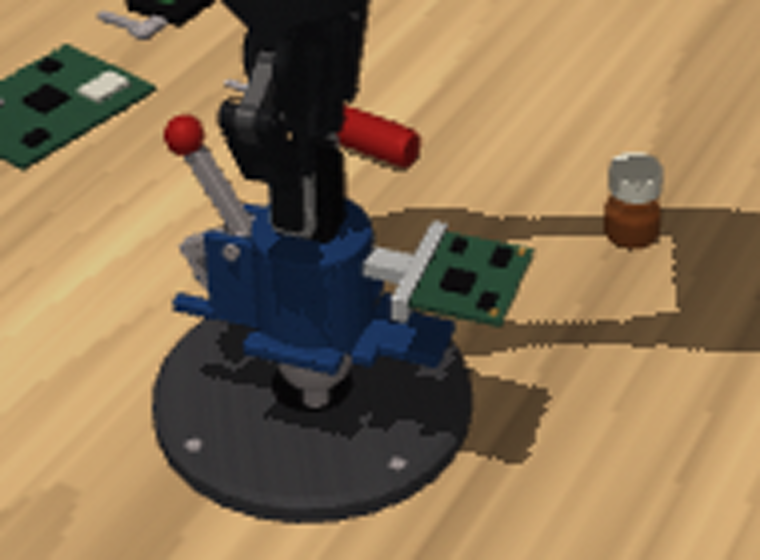

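```bash
cat > desc.py <<'E'
from h import *
import sys,json
f0=np.load('f0.npy')
def descend(xy,h,hend,step,fzmax=10,gain=0.15,tmax=12):
    xy=np.array(xy,float); t0=manip.read_state()['time_s']
    while h>hend:
        h=max(h-step,hend)
        manip.move_linear([*xy,239+h],max_speed=30 if step>1 else 20)
        s=manip.read_state(); f=s['wrist_force']-f0
        print('h%.1f'%h,'t%.2f'%s['time_s'],'F',f.round(1),'T',s['torque'].round(2),'xy',xy.round(2))
        if f[2]>fzmax: print('Fz stop'); break
        if np.hypot(*f[:2])>2: xy+=gain*f[:2]
        if s['time_s']-t0>tmax: break
    return xy,h
E
python3 - <<'E'
from desc import *
xy,h=descend([490.9,229.8],68,46,2,fzmax=8)
print(xy,h); np.save('xyh.npy',[*xy,h])
E
```

```text
h66.0 t27.56 F [ 0.3 -0.3  0. ] T [-0.03 -0.07 -0.06] xy [490.9 229.8]
h64.0 t27.81 F [-0.5  0.   0.6] T [-0.03  0.04  0.01] xy [490.9 229.8]
h62.0 t28.06 F [-0.1  0.6 -0. ] T [ 0.04 -0.04  0.06] xy [490.9 229.8]
h60.0 t28.31 F [ 0.2 -0.8 -0.2] T [-0.04  0.02  0.03] xy [490.9 229.8]
h58.0 t28.56 F [-0.2  0.9  0. ] T [-0.01 -0.03  0.02] xy [490.9 229.8]
h56.0 t28.81 F [ 0.1 -1.1 -0. ] T [ 0.05  0.03 -0.04] xy [490.9 229.8]
h54.0 t29.06 F [-0.1  0.4  0.1] T [-0.02 -0.    0.  ] xy [490.9 229.8]
h52.0 t29.31 F [ 0.1 -0.4 -0.6] T [-0.01 -0.08  0.01] xy [490.9 229.8]
h50.0 t29.56 F [-0.4 -0.   1. ] T [ 0.01  0.01 -0.  ] xy [490.9 229.8]
h48.0 t29.81 F [0.1 0.2 0.3] T [-0.04 -0.01  0.02] xy [490.9 229.8]
h46.0 t30.06 F [-0.9  0.5  0.6] T [ 0.01 -0.02 -0.01] xy [490.9 229.8]
[490.9 229.8] 46
```

The bore rim is at the ball's equator with no contact force, so I keep going.

```bash
python3 - <<'E'
from desc import *
xy,h=descend([490.9,229.8],46,18,2,fzmax=8)
if h==18: xy,h=descend(xy,h,9,1,fzmax=8,gain=.1)
print(xy,h); np.save('xyh.npy',[*xy,h]); st()
E
```

```text
h44.0 t30.31 F [ 0.   0.6 -0.2] T [ 0.03 -0.04 -0.02] xy [490.9 229.8]
h42.0 t30.56 F [0.9 0.1 1. ] T [ 0.02 -0.05 -0.  ] xy [490.9 229.8]
h40.0 t30.81 F [-0.1  0.2 -0.2] T [ 0.01 -0.01  0.03] xy [490.9 229.8]
h38.0 t31.06 F [-0.2  0.8  1.2] T [-0.02 -0.05  0.  ] xy [490.9 229.8]
h36.0 t31.31 F [ 0.7 -0.2 -0.4] T [-0.03 -0.03  0.02] xy [490.9 229.8]
h34.0 t31.56 F [ 0.3  0.4 -0.9] T [ 0.02 -0.01 -0.02] xy [490.9 229.8]
h32.0 t31.81 F [-0.5 -0.2  0.8] T [ 0.04 -0.04  0.02] xy [490.9 229.8]
h30.0 t32.06 F [-0.2  0.4  0.1] T [ 0.03 -0.04  0.01] xy [490.9 229.8]
h28.0 t32.31 F [-0.8  1.1  0.4] T [0.03 0.01 0.  ] xy [490.9 229.8]
h26.0 t32.56 F [-0.8  0.6 -0.4] T [ 0.06 -0.02 -0.01] xy [490.9 229.8]
h24.0 t32.81 F [-0.8 -0.2  0.4] T [-0.01 -0.09 -0.01] xy [490.9 229.8]
h22.0 t33.06 F [-0.3  0.3  0.2] T [ 0.05 -0.03 -0.01] xy [490.9 229.8]
h20.0 t33.31 F [-0.5  1.  -0.2] T [ 0.04 -0.03 -0.06] xy [490.9 229.8]
h18.0 t33.56 F [-0.3 -0.1 -0.4] T [-0.01 -0.04  0.01] xy [490.9 229.8]
h17.0 t33.81 F [-1.1 -0.3  0.2] T [ 0.01 -0.04  0.01] xy [490.9 229.8]
h16.0 t34.06 F [-0.2  0.8  0.4] T [ 0.05  0.03 -0.  ] xy [490.9 229.8]
h15.0 t34.31 F [-3.3 -0.7  7.6] T [-0.11  0.35 -0.01] xy [490.9 229.8]
h14.0 t34.56 F [-5.9 -0.7 13.2] T [-0.49  0.72 -0.03] xy [490.57 229.73]
Fz stop
[490.56608538 229.73440635] 14
t 34.56 tcp [490.8 229.9 254.6] F [-5.8 -1.   4.7] T [-0.49  0.72 -0.03] open 23.5
```

Plate contact right at home height (push about 13 N). Release and look.

```bash
python3 - <<'E'
from h import *
manip.set_gripper(45); st()
p=manip.read_state()['tcp_pos']
manip.move_linear([490.6-66,229.8-11,370],max_speed=250) if False else manip.move_linear(p+[0,0,75],max_speed=250)
manip.movep([490.6-66,229.8-11,354],q(YAW)); st()
c=snap('wrist','wm3'); P=cloud(c);H=hsv(c);V=H[...,2]
s=np.zeros((480,640),bool); s[75:175,280:362]=1
f=s&(P[...,2]>111)&(P[...,2]<127); r=cv2.minAreaRect(max(cv2.findContours(f.astype(np.uint8),0,1)[0],key=cv2.contourArea))
print('post',r,ray(c,*r[0],116),'z',np.median(P[f][:,2]),f.sum())
fz=f.copy(); A=np.c_[P[fz][:,:2]-P[fz][:,:2].mean(0),np.ones(fz.sum())]; print('plane',np.linalg.lstsq(A,P[fz][:,2],rcond=None)[0])
g=(H[...,1]<60)&(V>60)&(P[...,2]>60); g[:,:300]=0; g[:,340:]=0; g[58:]=0
for r0 in range(0,58,8):
    u=np.nonzero(g[r0])[0]
    if len(u): print(r0,u.min(),u.max(),np.median(P[r0,u],0).round(1))
c=snap('side','sm3');P=cloud(c);H=hsv(c)
m=((H[...,0]<8)|(H[...,0]>172))&(H[...,1]>150); s=np.zeros_like(m); s[230:310,255:300]=1; m&=s
k=P[m]; d=(np.median(k,0)-c['eye']); d/=np.linalg.norm(d); print('knob',np.median(k,0)+d*7,m.sum())
im=c['pixels'][230:370,230:420,::-1]; cv2.imwrite('pics/sm3z.png',cv2.resize(im,None,fx=4,fy=4,interpolation=cv2.INTER_CUBIC))
E
```

```text
t 34.90 tcp [491.1 229.9 253.6] F [-0.8 -0.2  0.7] T [-0.01  0.03  0.01] open 44.6
t 35.74 tcp [423.4 218.5 352.8] F [ 0.8  0.  -0.6] T [ 0.05 -0.06 -0.07] open 45.2
post ((314.0, 124.5), (63.0, 50.0), 90.0) [489.36966096 229.559989   116.        ] z 115.83989531182897 3114
plane [-2.59503733e-03 -1.54448490e-03  1.15731394e+02]
0 303 324 [543.9 238.7 107.3]
8 304 324 [541.6 238.1 103. ]
16 304 323 [539.2 238.4  98.5]
24 304 323 [536.6 237.9  94.3]
32 305 323 [533.9 237.2  89. ]
40 305 323 [531.  236.8  84.5]
48 305 323 [528.1 236.2  78.9]
56 300 332 [525.2 234.7  71.6]
knob [552.62714228 243.09229755 114.6110994 ] 71
```

View pics/sm3z.png

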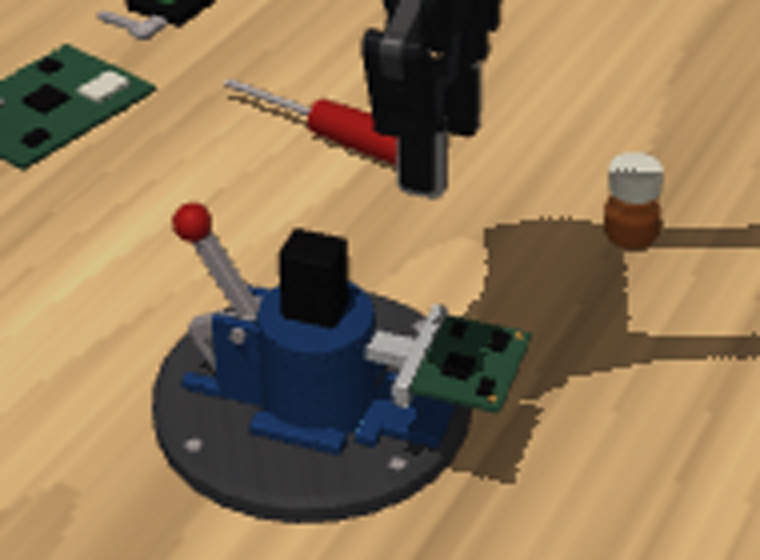

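View pics/wm3.png

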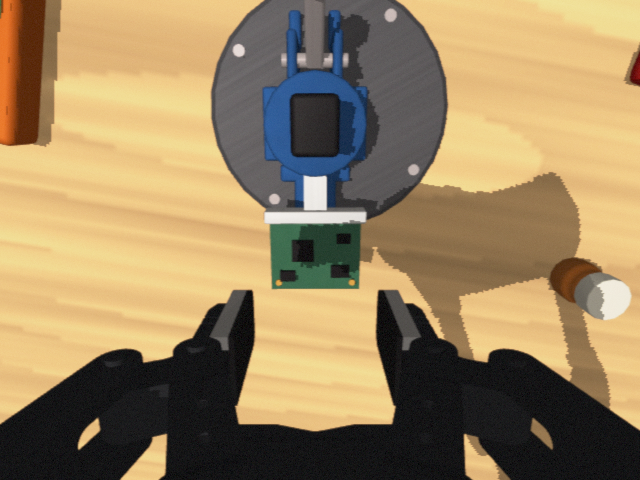

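Coupler is home: post top at 115.8 mm (must be 116), tilt 0.15°. Now close the handle with the same turning grasp.

```bash
cat >> h.py <<'E'
AX2=np.array([490.2,229.6])
def hp(th,a): 
    r=tilt(YAW,a); return tcp_for(knob(th,AX2,YAW,14),r),r.as_quat()
E
python3 - <<'E'
from h import *
for a in (.55,.3,0,-.3,-.53): print(a,manip.solve_ik(*hp(1.08-.55+a,a)))
p,r=hp(1.08,.55); z=R.from_quat(r).as_matrix()[:,2]
manip.movep(p-z*70+[0,0,15],r); st()
manip.move_linear(p,r,max_speed=150); s=st()
c=snap('wrist','wk5')
E
```

```text
0.55 [ 0.44640085  0.01429102  2.26176308 -0.41563547  0.36105983  2.19963911]
0.3 [ 0.40082539  0.13089218  2.07835443 -0.11301035  0.64291888  1.88223775]
0 [ 3.61152384e-01  3.11785571e-01  1.85179855e+00 -4.44089210e-16
  9.78008537e-01  1.76194871e+00]
-0.3 [0.33401186 0.51449628 1.62740893 0.05015064 1.29622283 1.71399681]
-0.53 [0.31952397 0.67554453 1.4621179  0.07544485 1.52916814 1.69690643]
t 36.48 tcp [437.9 220.5 321.2] F [ 0.1 -0.2 -0.4] T [ 0.01  0.26 -0.02] open 45.1
t 37.19 tcp [474.3 226.9 247.5] F [-0.3  0.7  0.1] T [-0.04  0.28  0.06] open 45.1
```

View pics/wk5.png

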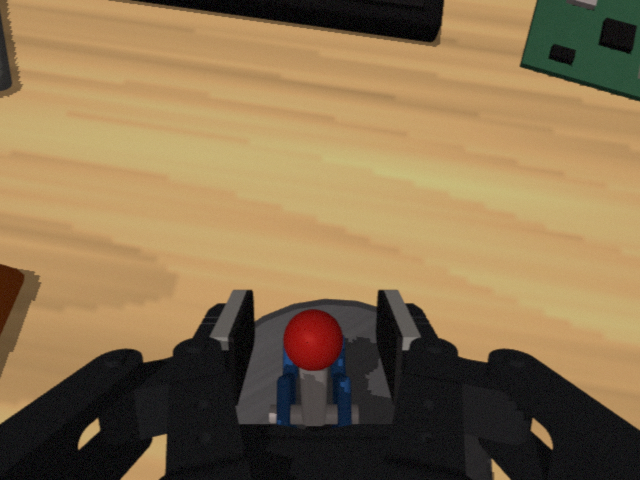

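The knob at (313,340) is centred between the pads. Closing and swinging down.

```bash
python3 - <<'E'
from h import *
manip.set_gripper(10); st()
for th in np.arange(1.0,.44,-.09):
    manip.move_linear(*hp(th,th-.53),max_speed=80); s=st()
    if np.linalg.norm(s['wrist_force'])>18: print('STOP'); break
c=snap('side','sm4')
im=c['pixels'][230:370,230:420,::-1]; cv2.imwrite('pics/sm4z.png',cv2.resize(im,None,fx=4,fy=4,interpolation=cv2.INTER_CUBIC))
E
```

```text
t 37.62 tcp [474.1 227.2 248.3] F [-0.2  1.3  2.5] T [0.13 0.16 0.08] open 16.3
t 37.96 tcp [489.4 229.8 251.7] F [2.8 1.6 3. ] T [ 0.27 -0.33  0.05] open 16.6
t 38.33 tcp [506.1 232.6 254.2] F [4.5 2.7 3.5] T [ 0.43 -0.73  0.14] open 16.7
t 38.69 tcp [523.1 235.5 255.2] F [3.6 4.  5.1] T [ 0.63 -0.82  0.13] open 16.7
t 39.06 tcp [540.1 238.5 254.6] F [6.2 4.8 4.8] T [ 0.7  -0.9   0.09] open 16.6
t 39.42 tcp [557.  241.3 252.4] F [6.2 3.8 5.3] T [ 0.66 -1.01  0.05] open 16.7
t 39.79 tcp [573.8 244.2 248.6] F [6.8 3.8 5.3] T [ 0.61 -1.06 -0.06] open 16.7
t 40.16 tcp [590.1 246.8 243.3] F [7.1 3.4 3.7] T [ 0.58 -1.03 -0.16] open 16.6
```

View pics/sm4z.png

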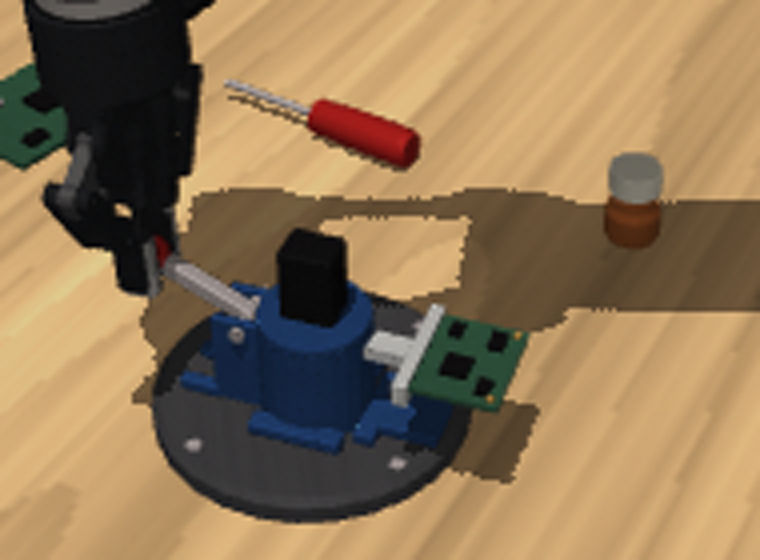

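Handle follows and the coupler stays flat. Continue to level.

```bash
python3 - <<'E'
from h import *
for th in (.37,.28,.19,.1,.04,0,-.03):
    manip.move_linear(*hp(th,max(th-.53,-.55)),max_speed=80); s=st()
    if np.linalg.norm(s['wrist_force'])>18: print('STOP',th); break
c=snap('side','sm5')
im=c['pixels'][230:370,230:420,::-1]; cv2.imwrite('pics/sm5z.png',cv2.resize(im,None,fx=4,fy=4,interpolation=cv2.INTER_CUBIC))
E
```

```text
t 40.58 tcp [605.7 249.3 236.4] F [7.7 2.8 3.4] T [ 0.51 -1.04 -0.12] open 16.6
t 40.94 tcp [620.6 251.7 227.9] F [7.1 2.5 2.3] T [ 0.46 -1.05 -0.13] open 16.5
t 41.31 tcp [634.8 254.1 218.1] F [7.1 1.9 0.3] T [ 0.46 -1.09 -0.13] open 16.8
t 41.67 tcp [648.2 256.3 207.2] F [ 6.6  1.8 -0.3] T [ 0.46 -1.19 -0.22] open 16.5
t 41.97 tcp [656.5 257.7 199.4] F [ 7.4  2.  -1.3] T [ 0.44 -1.22 -0.19] open 16.4
t 42.22 tcp [661.9 258.7 195.8] F [5.8 3.6 6.5] T [ 0.23 -0.55 -0.22] open 16.5
t 42.47 tcp [664.6 259.1 193.9] F [ 5.6  1.  11.3] T [ 0.11 -0.04 -0.15] open 16.9
```

View pics/sm5z.png

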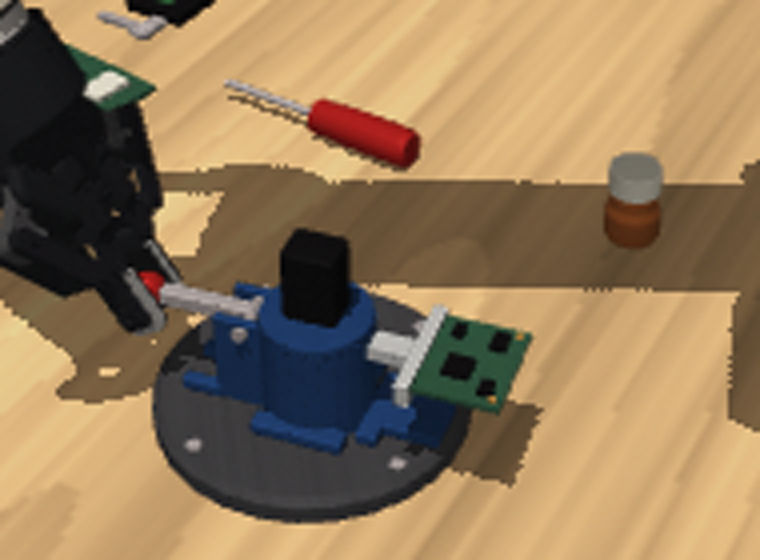

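The stop is felt (Fz up to 11 N). Release, back off, and press down on the knob with closed fingers to make sure.

```bash
python3 - <<'E'
from h import *
manip.set_gripper(45); s=st()
z=R.from_quat(s['tcp_rot']).as_matrix()[:,2]
manip.move_linear(s['tcp_pos']-z*60,max_speed=200)
k=knob(0,AX2,YAW,14); u=np.array([np.cos(YAW),np.sin(YAW),0]); k=k-u*1
manip.movep([k[0],k[1],72+173+25],q(YAW)); manip.set_gripper(0)
c=snap('wrist','wk6'); manip.move_linear([k[0],k[1],72+173+4],max_speed=150); manip.wait(.1); f0=manip.read_state()['wrist_force']; st()
h=4.
while h>-8:
    h-=1; manip.move_linear([k[0],k[1],72+173+h],max_speed=30); s=manip.read_state(); f=(s['wrist_force']-f0); print(h,'%.2f'%s['time_s'],f.round(1),s['tcp_pos'][2].round(1))
    if f[2]>10: break
manip.move_linear([k[0],k[1],72+173+60],max_speed=250); 
manip.movep([AX2[0]-40,AX2[1]-7,400],q(YAW)); st()
c=snap('wrist','wm6'); P=cloud(c);H=hsv(c);V=H[...,2]
f=(P[...,2]>111)&(P[...,2]<127)&(np.hypot(P[...,0]-490,P[...,1]-230)<30)
print('post z',np.median(P[f][:,2]),f.sum())
for n,c in (('w',c),('s',snap('side','sm6'))):
    P=cloud(c);H=hsv(c)
    m=((H[...,0]<8)|(H[...,0]>172))&(H[...,1]>150)&(np.hypot(P[...,0]-584,P[...,1]-246)<25)
    k=P[m]; d=np.median(k,0)-c['eye']; d/=np.linalg.norm(d); kc=np.median(k,0)+d*7; print(n,'knob',kc,m.sum())
    g=(H[...,1]<60)&(H[...,2]>90); e=(P[...,:2]-AX2); rr=e@u[:2]; t=e@np.array([-u[1],u[0]])
    g&=(rr>48)&(rr<84)&(abs(t)<4)&(P[...,2]>50)
    if g.sum()>5: print('bar slope',np.polyfit(rr[g],P[g][:,2],1),g.sum())
im=c['pixels'][230:370,230:420,::-1]; cv2.imwrite('pics/sm6z.png',cv2.resize(im,None,fx=4,fy=4,interpolation=cv2.INTER_CUBIC))
E
```

```text
t 42.90 tcp [663.4 259.1 190.7] F [-0.6  1.3 -0.5] T [-0.04 -0.24  0.02] open 44.9
t 44.93 tcp [583.8 245.7 249.1] F [ 0.9  0.2 -0. ] T [ 0.03  0.02 -0.01] open -0.1
3.0 45.18 [-1.1 -0.   0.2] 248.6
2.0 45.43 [-1.7 -0.2 -0.1] 247.0
1.0 45.68 [-0.9 -0.5 -0.4] 245.9
0.0 45.93 [-2.6 -0.4  1.3] 245.3
-1.0 46.18 [-2.4 -0.8  5.7] 244.9
-2.0 46.43 [-2.9 -1.4  8.8] 244.6
-3.0 46.68 [-3.9 -2.2 10.9] 244.3
t 47.78 tcp [450.3 222.6 398.8] F [-0.1 -0.8  0.7] T [-0.03 -0.01  0.01] open -0.1
post z 115.79919257786392 1918
w knob [583.78404724 244.45857704  62.74872061] 678
bar slope [2.62557412e-04 6.68797344e+01] 674
s knob [583.03179783 247.10572526  62.15637327] 60
bar slope [-4.80316799e-02  6.84643060e+01] 44
```

View pics/sm6z.png

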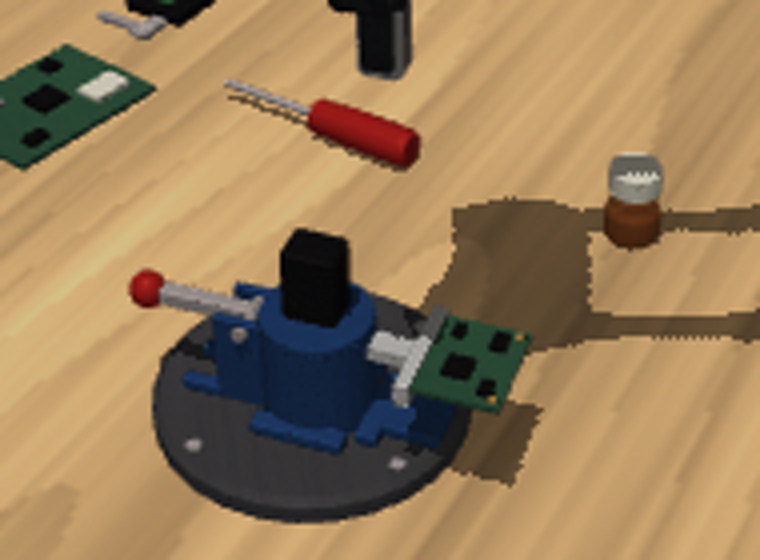

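View pics/wm6.png

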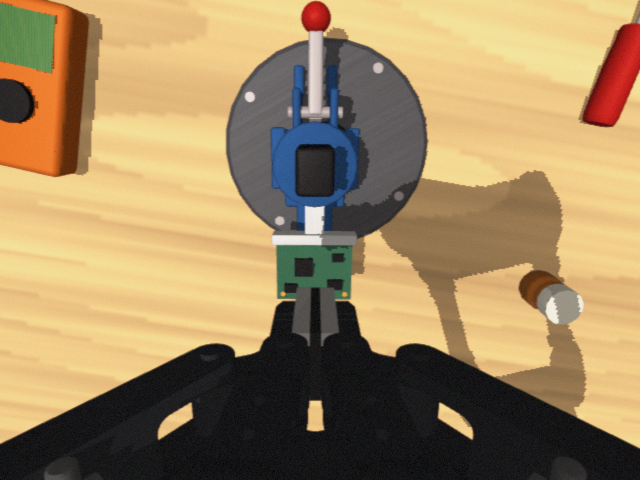

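Bar slope is 0.000, its top is at 66.9 (must be 67), the knob is at about 62.5 (must be 62) and the post top is at 115.8. The handle is level, the coupler is home and the robot is clear.

```bash
python3 - <<'E'
from h import *
st(); manip.job_done()
E
```

```text
t 47.88 tcp [450.8 222.6 398.2] F [-0.1  0.3 -0.2] T [-0.06 -0.   -0.  ] open -0.0
the job is handed in; nothing more can be done
```

The coupler is home on the base plate with its handle pressed fully down, and I handed the job in at 47.9 s with the gripper clear. I raised the handle to its stop and lowered the smaller coupler over the ball by feel. After letting go, I swung the handle down and pressed it to its stop with about 11 N.

**Last checks:**

| Check | Measured | Should be |
|---|---|---|
| Post top height | 115.8 mm | 116 mm |
| Handle bar slope (wrist view) | 0.000 | 0 |
| Handle bar top height (wrist view) | 66.9 mm | 67 mm |
| Knob height | 62–63 mm | 62 mm |

The tilt was 0.15°, measured before I closed the handle. The highest push I read on the mount was about 13 N, plus the coupler's weight of about 8 N. In the last pictures the bystanders I could see stood where they were. I did not check every one of them again.

**What failed or disagreed:**
- **Tipped coupler:** My first try at raising the handle kept the tool upright, and the pinched knob did not turn. The coupler tipped up on the bench, and I lowered it back gently. I then turned the tool together with the handle, which kept the coupler flat.
- **Raised angle:** The cameras read about 1.05 rad rather than 1.1. I take "fully raised" from feel: the knob resisted an inward push of 3.5 N with almost no movement.
- **Side view:** It gave a bar slope of −0.05, from few pixels, against 0.000 from the wrist view. I trusted the wrist view.

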